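# Roll the full-length pipe offcuts up to the top seats

### The job

On the desk is a sloped three-lane rack with a pipe offcut lying at the low end of each lane. With your fingertips, gently push the two longer offcuts up their lanes, one after the other, until each drops over the crest into the seat against the top stop and cannot roll back; leave the short offcut waiting at the low end of its lane. Nothing is picked up: the offcuts only roll along the lanes, and the other things on the desk stay where they are.

Things in the scene. Friction and masses are not known exactly. Their poses are not given: they have to be found in the camera images.
- rack: Metal three-lane rack fixed to desk, 250 (x) by 200 mm (y). Origin on the desk under its middle; x uphill along the lanes (within 0.45 rad of the robot's x), y across, z up. Lane middles at y = -64, 0, 64 mm; lanes 56 mm wide, dividers 8 mm thick, 12 mm above the floor. The lane floor climbs at 0.14 rad from x = -110, z = 30 mm to the crest at x = 48, z = 52 mm, then steps down 7 mm into the seats.
- lanes: Sloped ply floor of the rack. Origin on the floor surface at the low lip's inner face, middle lane; x up the slope (160 mm to the crest), y across, z square off the floor: an offcut in a lane has its centre at z = 30 mm. The lip spans x = -6 to 0 mm and stands 14 mm above the floor, so an offcut resting on it can be pushed from behind, above the lip. Short of the crest an offcut rolls back when let go.
- seat (a point): Centre of an offcut at rest in the middle lane's seat (other lanes: 64 mm to each side), 70 mm uphill of the rack's middle, 74 mm above the desk. The seat falls 0.05 rad to the top stop, an upright plate with its face 30 mm beyond this point and its top 82 mm above the desk. An offcut whose centre is pushed past the crest drops in by itself and comes to rest against the stop.
- long_a: One of the two longer offcuts. Stainless pipe offcut with flat grey end plugs: cylinder 60 mm in diameter, 48 mm long, about 200 g, lying across a lane, free to roll. Origin at its centre, y along the cylinder (x and z turn as it rolls). Starts at the low end of any one lane, 30 mm above the floor and 25 mm uphill of the lip.
- long_b: The other of the two longer offcuts, the same in all ways. Stainless pipe offcut with flat grey end plugs: cylinder 60 mm in diameter, 48 mm long, about 200 g, lying across a lane, free to roll. Origin at its centre, y along the cylinder (x and z turn as it rolls). Starts at the low end of any one lane, 30 mm above the floor and 25 mm uphill of the lip.
- short: The short offcut, to be left alone. Stainless pipe offcut with flat grey end plugs: cylinder 60 mm in diameter, 28 mm long, about 120 g, lying across a lane, free to roll. Origin at its centre, y along the cylinder (x and z turn as it rolls). Starts at the low end of any one lane, 30 mm above the floor and 25 mm uphill of the lip.
- tape: Bystander: roll of yellow tape lying flat, 110 mm across, 48 mm high; origin under its centre.
- stapler: Bystander: blue desk stapler, 130 x 34 x 55 mm; origin under its middle.
- marker: Bystander: black marker pen lying beside the rack, 120 x 13 x 13 mm; origin under its middle.
- staple_box: Bystander: small blue box of staples, 90 x 45 x 22 mm; origin under its middle.
- mug: Bystander: white mug, 82 mm across, 95 mm high; origin under its middle.
- reducer: Bystander: stainless pipe reducer standing upright, 60 mm across at the foot, 65 mm high; origin under its middle.
- nut: Bystander: dark steel plug beside the rack, 42 mm across, 24 mm high; origin under its middle.
Not all that is in view belongs to the job. What is shaped like the long_a but green, pink or purple is not meant.

How it is judged:
At the end, for the whole second after the job is handed in: Both longer offcuts at rest in the top seats (centre 62-79 mm uphill of the rack's middle, 68-81 mm above the desk, across the lane within 0.2 rad, below 20 mm/s); the short one within 12 mm of its start at the low end; bystanders within 30 mm of theirs (x of long_a in the frame of rack between 0.062 and 0.079 m and z of long_a in the frame of rack between 0.068 and 0.081 m and angle between the y axis of each of long_a, long_b and the y axis of rack, either way round below 0.2 rad and linear speed of each of long_a, long_b, short below 0.02 m/s and x of long_b in the frame of rack between 0.062 and 0.079 m and z of long_b in the frame of rack between 0.068 and 0.081 m and distance of short from where it was at the start of the episode below 0.012 m and distance of each of tape, stapler, marker, staple_box, mug, reducer, nut from where it was at the start of the episode below 0.03 m); the robot touches nothing.
It fails at once if an offcut is lifted off its lane by more than 12 mm (picked up or carried) (z of any of long_a, long_b, short in the frame of lanes above 0.042 m).
It fails at once if a longer offcut is flung (faster than 0.7 m/s) (linear speed of any of long_a, long_b above 0.7 m/s).
It fails at once if the short offcut is pushed more than 25 mm from its place (distance of short from where it was at the start of the episode above 0.025 m).
It fails at once if another thing on the desk is moved by more than 30 mm (distance of any of tape, stapler, marker, staple_box, mug, reducer, nut from where it was at the start of the episode above 0.03 m).
It also fails if it takes over 54 s, if anything falls off the work surface, if the arm or the gripper's body presses on something with over 40 N, if the wrist force passes 120 N, or if a joint passes its speed limit or range.

### The arm

A 6-joint arm with a two-finger parallel gripper is mounted at the origin on the work surface. World frame = base frame: x ahead of the robot, y to its left, z up, the work surface at z = 0. Lengths are in m, angles in rad, forces in N, time in s.
With the tool pointing down it reaches from about 0.25 to 0.775 m from the base axis. Payload 4 kg.
Tool frame: the origin (TCP) lies at the very end of the fingers, on their centre line; the grasp point (between the pads) lies hold_point_z behind it (hold_point_z is the distance from the TCP to the grasp point, in m); z points along the fingers, y is the direction in which the jaws open and shut (so a half turn about z gives the same grasp; the last joint's range is limited). The gripper opens to 94 mm and grips with 3 to 60 N. Pads are 16 mm wide; open, the fingers measure 119 mm over their backs; the gripper's body (75 mm by 177 mm) begins 78 mm behind the grasp point.
Start: joints at [1.143, 0.087, 1.371, -0, 1.684, -0.103], TCP at [0.176, 0.521, 0.206] pointing down, gripper open.
Joint ranges: [-3.1, 3.1], [-0.76, 2.03], [0.27, 2.55], [-1.08, 4.22], [0.17, 2.65], [-2.57, 2.57]. Speed limits (rad/s): [2.79, 2.79, 3.14, 3.14, 3.14, 3.14].

### API

Orientations are given as [roll, pitch, yaw] about the fixed x, y, z axes, in that order (R = Rz(yaw) Ry(pitch) Rx(roll)).
In Python, from bench import * gives the robot as it stands.
- The arm moves only by the tool step_arm, never from a script. Its argument "increments" is text: rows parted by semicolons, each of 6 numbers parted by spaces: the shift along the tool's x, y, z in cm, then the turn, a rotation vector about the tool's x, y, z in rad. A call has 1 to 5 rows; each row shifts and turns the commanded pose from where the row before left it, along the tool's axes as they then stand; what a row does not reach is not made up. A row lasts 1/10 s, in which the tool goes at most 50 mm and 8.59 degrees, less where a joint would pass 70% of its speed; a pose out of reach is approached as far as the arm can. A call is refused whole if a number of a shift passes 5 or a number of a turn 0.15, either way. A call with a gripper value outside its range is refused whole. "claw" is the gripper's target within -1 to 1 (shut at 1, half-way at 0, fully open at -1), set as the call begins (left out, the last holds). The fingers move at their own pace and stop on an object; the grip force is fixed at half the most. Time passes only in rows, so rows that do not move let the fingers close. It gives the time, the measured TCP pose, the force and the opening at its end, in the units of the state.
- get_obs(): the state, without advancing time (a new reading comes with each control period).
- snapshot(name): name is "scene" or "side" or "wrist"; returns the picture (420x560x3 uint8, red, green, blue); there is no depth.
- calibration(name): a dict with "camera_matrix" (3x3 intrinsics, pixels), "k1" (the pictures are not rectified: a ray, as slopes to the right and down, at radius r is drawn at 1 + k1 r^2 times it, then the intrinsics apply), "eye" and "orientation" of the camera in the world; the wrist camera has in their place "tool_from_camera" (4x4, takes a point from camera to tool coordinates, whose origin is the TCP and whose axes are the flange's). Camera axes: x right, y up, looking along -z (the intrinsics and any distortion apply to the point x, -y, -z); pixel columns grow to the right and rows downward; lengths in m; the calibration is good to about 2 mm. A picture is of the moment at which its call begins: read the wrist's pose just before it. calibration takes no time and is no camera call.
- close_job(): hands the job in, once; it reports no verdict.
The state is a dict: "time": time; "joint_positions": joint angles; "qvel": joint speeds; "joint_torque": joint torques, N m; "tool_pos": TCP position; "ee_rot": TCP orientation; "wrist_force": force on the tool from outside, world axes, zero at the start; "wrist_torque": the same for the moment, N m; "width": finger opening in m.
Only numpy, scipy, OpenCV 4.12 (cv2) and the standard library are available. Lean on these libraries where they do the work, as an engineer would, in place of code of your own. Each camera call takes 0.05 s, during which the arm holds its last target. There are 200 camera calls.

## Working session

There is one attempt and no reset: what is moved stays moved. The work goes in short steps, Python scripts to look and compute and a tool call to move; the robot and the scene stay as the last step left them, time stands still between calls to the robot, and variables do not carry over. Pictures are saved under pics/ and viewed, about 8 in all and at most 12, crops included, and the job is handed in when it is done.

Besides the shell and the picture viewer there is one more tool, called as a command line: name --argument value ..., lists and objects as JSON in quotes. step_arm: Moves the arm, as the interface text tells. Its arguments: {"type":"object","properties":{"increments":{"type":"string"},"claw":{"type":"number"}},"required":["increments"]}

```bash
mkdir -p pics; python3 - <<'E'
from bench import *
import cv2
for n in("scene","side"):
    cv2.imwrite(f"pics/{n}0.png",cv2.resize(snapshot(n),(800,600),interpolation=cv2.INTER_CUBIC)[:,:,::-1])
    print(n,calibration(n))
print(calibration("wrist")); print(get_obs())
E
```

```text
scene {'camera_matrix': array([[381.64290763,   0.        , 279.18778252],
       [  0.        , 381.64290763, 204.43094069],
       [  0.        ,   0.        ,   1.        ]]), 'k1': -0.003933227558719249, 'eye': array([ 1.0327203 , -0.18330972,  0.88947347]), 'orientation': array([ 0.59138888, -0.01639796,  1.2265203 ])}
side {'camera_matrix': array([[463.13374966,   0.        , 287.9247593 ],
       [  0.        , 463.13374966, 203.17138152],
       [  0.        ,   0.        ,   1.        ]]), 'k1': -0.012876990814603466, 'eye': array([-0.0418621 , -0.95128416,  0.76474793]), 'orientation': array([ 1.01398426, -0.02447607, -0.53988871])}
{'camera_matrix': array([[324.10022969,   0.        , 273.85190206],
       [  0.        , 324.10022969, 209.04404347],
       [  0.        ,   0.        ,   1.        ]]), 'k1': -0.010209330639653963, 'tool_from_camera': array([[ 3.00749723e-04,  9.72815501e-01,  2.31581328e-01,
         6.65934590e-02],
       [ 9.99999727e-01, -4.48890880e-04,  5.87000546e-04,
        -1.99289866e-04],
       [ 6.74997977e-04,  2.31581088e-01, -9.72815370e-01,
        -1.79062456e-01],
       [ 0.00000000e+00,  0.00000000e+00,  0.00000000e+00,
         1.00000000e+00]])}
{'time': 0.1, 'joint_positions': array([ 1.14290669e+00,  8.78780866e-02,  1.37211387e+00, -1.82433422e-05,
        1.68357863e+00, -1.03094938e-01]), 'qvel': array([ 9.01878123e-05, -1.92530022e-03, -3.34396780e-03,  2.41871899e-04,
       -1.51772969e-04,  1.05687905e-03]), 'joint_torque': array([ 2.39690562e-03, -3.41249478e+01, -3.03302908e+01,  7.20129395e-02,
        3.03903187e-02, -7.82104621e-05]), 'tool_pos': array([0.17531419, 0.5207887 , 0.20441741]), 'ee_rot': array([-3.13962336e+00, -1.85518358e-04,  2.81679574e+00]), 'wrist_force': array([0.18407911, 0.86107076, 0.58328679]), 'wrist_torque': array([-0.01571153,  0.00225432,  0.02098906]), 'width': 0.0939463229866169}
```

View pics/scene0.png

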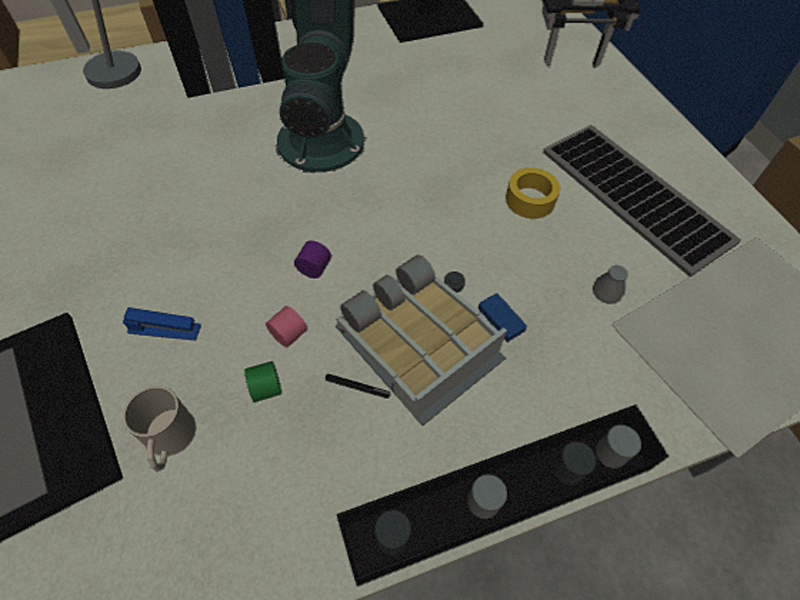

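View pics/side0.png

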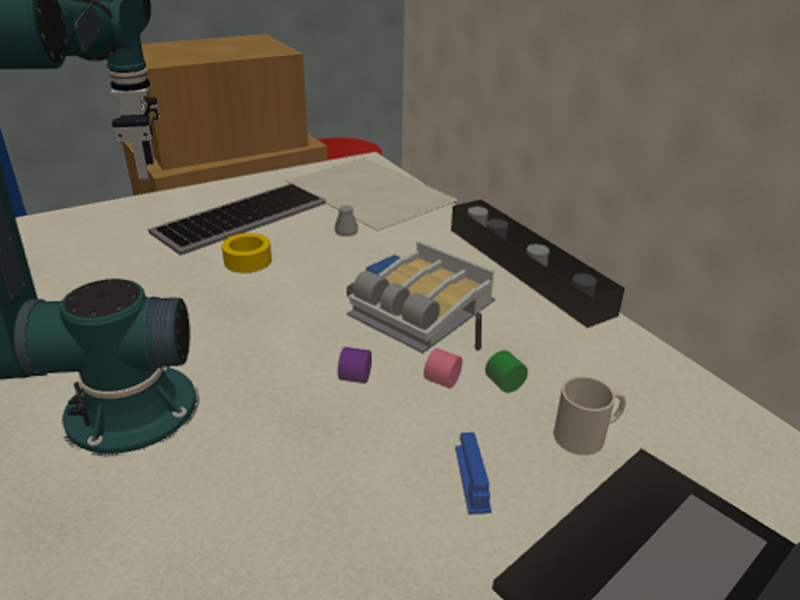

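Short offcut is in the middle lane (scene ~388,291); the long ones are in the outer lanes (360,311) and (415,274). The rack is at about (425,340). Next I'll enlarge the rack in both pictures.

```bash
python3 - <<'E'
import cv2,numpy as np
a=cv2.imread("pics/scene0.png")[240:430,320:540]; b=cv2.imread("pics/side0.png")[230:360,330:510]
a=cv2.resize(a,None,fx=3,fy=3,interpolation=cv2.INTER_CUBIC); b=cv2.resize(b,None,fx=4,fy=4,interpolation=cv2.INTER_CUBIC)
cv2.imwrite("pics/a.png",cv2.convertScaleAbs(a,alpha=1.4)); cv2.imwrite("pics/b.png",cv2.convertScaleAbs(b,alpha=1.4))
E
```

```text
(no output)
```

View pics/a.png

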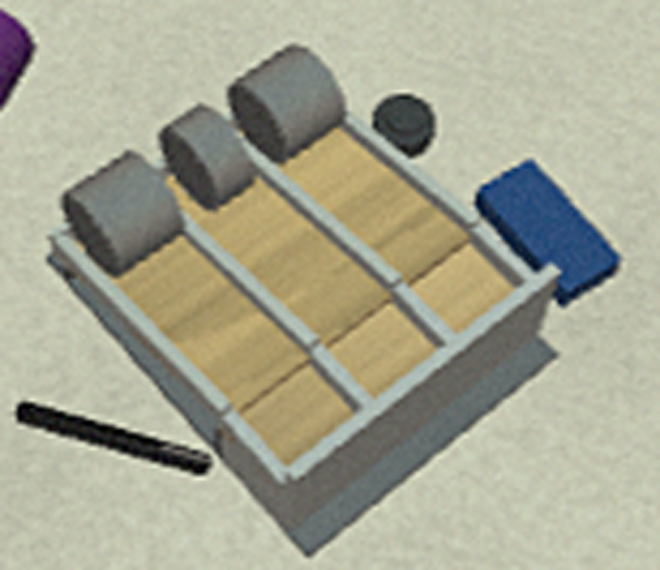

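View pics/b.png

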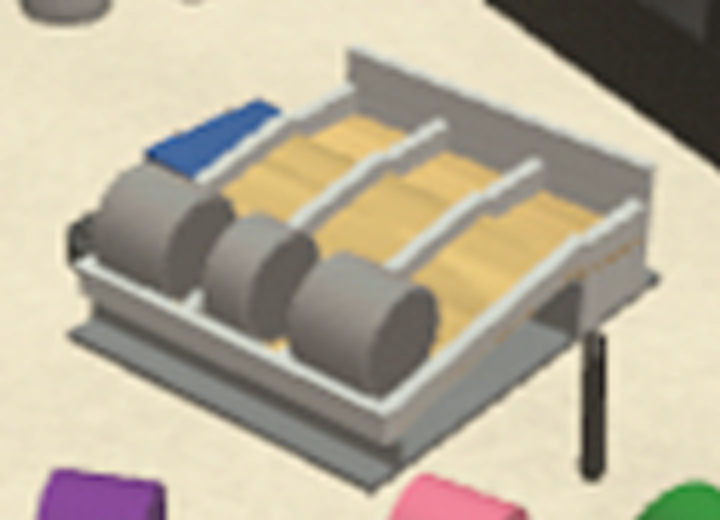

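```bash
cat > h.py <<'E'
import numpy as np, cv2
from bench import *
from scipy.spatial.transform import Rotation as R
from scipy.optimize import least_squares
def proj(c,P,T=None):
    if T is None: q=R.from_euler('xyz',c['orientation']).inv().apply(P-c['eye'])
    else: q=(np.c_[P,np.ones(len(P))]@np.linalg.inv(T@c['tool_from_camera']).T)[:,:3]
    s=np.c_[q[:,0],-q[:,1]]/-q[:,2:]; s=s*(1+c['k1']*(s**2).sum(1,keepdims=True))
    K=c['camera_matrix']; return s*K[0,0]+K[:2,2]
E
python3 - <<'E'
from h import *
un=lambda p,f,o:((np.array(p,float)+.5)/f+o)/(800/560)-.5
A=un([(308,555),(558,352),(48,260)],3,(320,240)); Aw=np.array([(125,-100,0),(125,100,0),(-125,-100,0)])/1e3
B=un([(372,490),(72,335),(658,280)],4,(330,230)); Bw=np.array([(-125,-100,0),(-125,100,0),(125,-100,0)])/1e3
def W(p,X): return R.from_euler('z',p[2]).apply(X)+[p[0],p[1],0]
cs,cb=calibration("scene"),calibration("side")
f=lambda p:np.r_[(proj(cs,W(p,Aw))-A).ravel(),(proj(cb,W(p,Bw))-B).ravel()]
r=least_squares(f,[.55,-.05,0]); print(r.x,r.fun.round(1))
c=np.array([(-.0895,y,.0625) for y in(-.064,0,.064)]) # approx centres: slope .14
print(W(r.x,c), (proj(cs,W(r.x,c))+.5)*800/560, (proj(cb,W(r.x,c))+.5)*800/560)
st=W(r.x,np.array([(.1,-.1,.082),(.1,.1,.082)]));print(((proj(cs,st)+.5)*800/560-[320,240])*3,((proj(cb,st)+.5)*800/560-[330,230])*4)
E
```

```text
[0.59206782 0.02923096 0.35234579] [ 0.4  0.6 -0.4  0.8 -0.3  0.2 -0.3  0.1 -1.2  0.3 -0.3 -0.5]
[[ 0.53015262 -0.06172374  0.0625    ]
 [ 0.50806619 -0.00165553  0.0625    ]
 [ 0.48597976  0.05841268  0.0625    ]] [[361.01831648 311.64496932]
 [388.79998441 292.78103512]
 [415.2981605  274.7888027 ]] [[420.47627722 310.79403874]
 [394.95553239 298.9731901 ]
 [370.71492546 287.74459684]]
[[287.06646756 467.9524338 ]
 [550.9268304  260.15656182]] [[644.90365431 163.52417135]
 [342.42842786  44.05967623]]
```

step_arm --increments "0 0 0 0 0 -0.135; 0 0 0 0 0 -0.135; 0 0 0 0 0 -0.135; 0 0 0 0 0 -0.135; 0 0 0 0 0 -0.135" --claw 0.7

```text
time: 0.6
tool_pos: [0.1754, 0.521, 0.2048]
ee_rot: [-3.141, -0.001, -2.786]
wrist_force: [-0.4, 0.0, -0.7]
width: 0.0576
```

```bash
cat >> h.py <<'E'
RK=np.array([.59207,.02923,0]); YAW=.35235
def where(t=None):
    o=get_obs(); Q=R.from_euler('xyz',o['ee_rot']); RR=R.from_euler('z',YAW)
    print('t',o['time'],'rack TCP mm',(RR.inv().apply(o['tool_pos']-RK)*1e3).round(1),'F',RR.inv().apply(o['wrist_force']).round(1),'w',round(o['width'],4),'j',o['joint_positions'].round(2))
    if t is not None:
        w=RR.apply(np.array(t)/1e3)+RK; print('tool shift cm',(Q.inv().apply(w-o['tool_pos'])*100).round(2),'turn',(Q.inv()*R.from_euler('xyz',[np.pi,0,YAW+np.pi])).as_rotvec().round(3))
E
python3 -c "
from h import *
where([-165,64,130])
o=None
cs=calibration('scene')
from itertools import product
# purple: foot pixel estimate at mid-height .03
f=lambda p:(proj(cs,np.array([[p[0],p[1],.03]]))[0]-(np.array([313,259])+.5)*.7+.5)
s=least_squares(f,[.45,-.1]).x
print('purple',s,R.from_euler('z',-YAW).apply(np.r_[s,0]-RK))"
```

```text
t 0.6 rack TCP mm [-221.4  605.3  204.8] F [-0.4  0.2 -0.7] w 0.0576 j [ 1.14  0.09  1.37 -0.    1.68 -0.78]
tool shift cm [ -5.46 -54.14   7.52] turn [-0.001 -0.001  0.003]
purple [ 0.36404743 -0.10907527] [-0.2617436 -0.0511168  0.       ]
```

step_arm --increments "-0.4 -4 0 0 0 0; -0.4 -4 0 0 0 0; -0.4 -4 0 0 0 0; -0.4 -4 0 0 0 0; -0.4 -4 0 0 0 0"

```text
time: 1.1
tool_pos: [0.2631, 0.3386, 0.205]
ee_rot: [-3.141, -0.001, -2.791]
wrist_force: [0.7, 0.8, 0.1]
width: 0.0178
```

step_arm --increments "-0.4 -4 0 0 0 0; -0.4 -4 0 0 0 0; -0.4 -4 0 0 0 0; -0.4 -4 0 0 0 0; -0.4 -4 0 0 0 0"

```text
time: 1.6
tool_pos: [0.3504, 0.1577, 0.2051]
ee_rot: [3.141, -0.0, -2.791]
wrist_force: [-0.0, 0.8, -0.2]
width: 0.0139
```

step_arm --increments "-0.4 -4 1.5 0 0 0; -0.4 -4 1.5 0 0 0; -0.4 -4 1.5 0 0 0; -0.2 -2 1.5 0 0 0; 0 0 1.5 0 0 0"

```text
time: 2.1
tool_pos: [0.412, 0.0301, 0.1293]
ee_rot: [-3.141, -0.001, -2.796]
wrist_force: [-0.5, 1.7, 0.2]
width: 0.0143
```

```bash
python3 - <<'E'
from h import *
where([-155,64,54])
o=get_obs(); im=snapshot('wrist')
T=np.eye(4);T[:3,:3]=R.from_euler('xyz',o['ee_rot']).as_matrix();T[:3,3]=o['tool_pos']
P=R.from_euler('z',YAW).apply(np.array([(-.116,y,.044) for y in(-.1,-.032,.032,.1)]+[(.1,.1,.082)]))+RK
for u in proj(calibration('wrist'),P,T): 
    print(u.round()); cv2.circle(im,tuple(int(v) for v in np.clip(u,-2000,2000)),3,(255,0,0),1)
cv2.imwrite('pics/w1.png',cv2.convertScaleAbs(im[:,:,::-1],alpha=1.4))
E
```

```text
t 2.1 rack TCP mm [-168.7   63.   129.3] F [0.1 1.7 0.2] w 0.0143 j [-0.06 -0.2   1.79 -0.    1.55 -1.98]
tool shift cm [-1.38  0.11  7.53] turn [-0.    -0.001 -0.007]
[ 90. 273.]
[167. 272.]
[239. 272.]
[317. 272.]
[316. 505.]
```

View pics/w1.png

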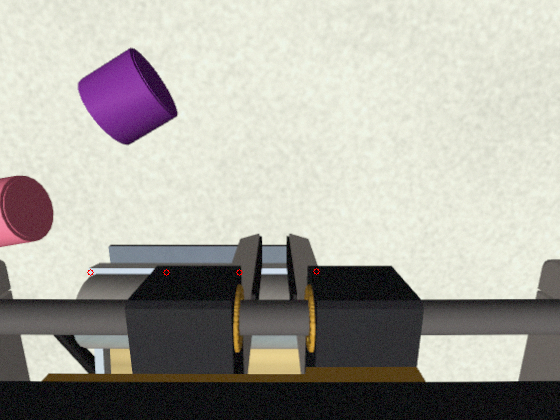

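Predicted lip corners (red) fall on the lip edge in the picture (row ~271, left end col ~90): the pose is right. Going down behind the +y lane.

step_arm --increments "-0.2 0.1 2 0 0 -0.007; -0.2 0 2 0 0 0; -0.2 0 2 0 0 0; -0.2 0 1.5 0 0 0; 0 0 0 0 0 0"

```text
time: 2.65
tool_pos: [0.4166, 0.0368, 0.0533]
ee_rot: [3.139, -0.005, -2.784]
wrist_force: [0.1, 0.1, -0.4]
width: 0.0137
```

```bash
python3 -c "
from h import *
where([-128,64,54])"
```

```text
t 2.65 rack TCP mm [-162.1   67.7   53.3] F [ 0.1  0.  -0.4] w 0.0137 j [-0.05 -0.12  1.89  0.    1.38 -1.98]
tool shift cm [-3.41 -0.39 -0.09] turn [ 0.002 -0.005  0.006]
```

step_arm --increments "-0.8 -0.35 0 0 0 0.006; -0.8 0 0 0 0 0; -0.7 0 0 0 0 0; -0.5 0 0 0 0 0; -0.4 0 0 0 0 0"

```text
time: 3.15
tool_pos: [0.4493, 0.0437, 0.056]
ee_rot: [-3.141, -0.003, -2.79]
wrist_force: [-8.4, -2.9, 6.5]
width: 0.0143
```

step_arm --increments "-0.6 0 -0.08 0 0 0; -0.8 0 -0.11 0 0 0; -0.8 0 -0.11 0 0 0; -0.8 0 -0.11 0 0 0; -0.8 0 -0.11 0 0 0"

```text
time: 3.65
tool_pos: [0.4839, 0.0565, 0.061]
ee_rot: [-3.142, -0.005, -2.79]
wrist_force: [-6.2, -2.5, 6.6]
width: 0.0141
```

```bash
python3 -c "
from h import *
where([20,64,76])
cv2.imwrite('pics/s2.png',cv2.convertScaleAbs(cv2.resize(snapshot('side')[140:270,210:390],None,fx=4,fy=4)[:,:,::-1],alpha=1.3))"
```

```text
t 3.65 rack TCP mm [-92.1  63.   61. ] F [-6.6 -0.2  6.6] w 0.0141 j [ 0.    0.03  1.73 -0.    1.39 -1.92]
tool shift cm [-11.2    0.12  -1.56] turn [ 0.    -0.005 -0.001]
```

View pics/s2.png

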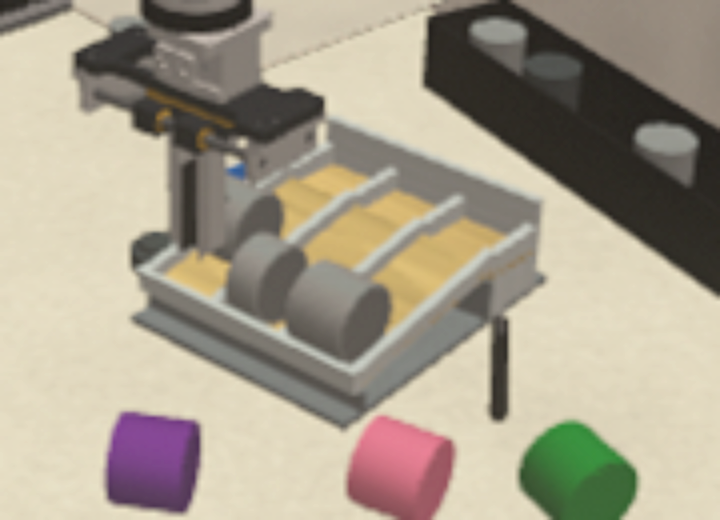

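The offcut is rolling up ahead of the fingers (~250,215), with the other two still in place. Continuing.

step_arm --increments "-1 0.1 -0.14 0 0 0; -1 0 -0.14 0 0 0; -1 0 -0.14 0 0 0; -1 0 -0.14 0 0 0; -1 0 -0.14 0 0 0"

```text
time: 4.2
tool_pos: [0.5308, 0.0748, 0.068]
ee_rot: [3.142, -0.005, -2.79]
wrist_force: [-6.3, -1.6, 5.1]
width: 0.014
```

step_arm --increments "-1 0 -0.14 0 0 0; -1 0 -0.14 0 0 0; -0.8 0 -0.11 0 0 0; -0.6 0 -0.08 0 0 0; -0.5 0 -0.07 0 0 0"

```text
time: 4.7
tool_pos: [0.5674, 0.0881, 0.0735]
ee_rot: [3.142, -0.005, -2.79]
wrist_force: [-6.7, -2.5, 5.9]
width: 0.0142
```

```bash
python3 -c "
from h import *
where([20,64,76])"
```

```text
t 4.7 rack TCP mm [-2.9 63.8 73.5] F [-7.2 -0.   5.9] w 0.0142 j [ 0.06  0.21  1.5  -0.    1.44 -1.87]
tool shift cm [-2.28  0.02 -0.26] turn [ 0.    -0.005 -0.001]
```

step_arm --increments "-0.5 0 -0.07 0 0 0; -0.5 0 -0.07 0 0 0; -0.5 0 -0.05 0 0 0; -0.4 0 0 0 0 0; 0 0 0 0 0 0"

```text
time: 5.2
tool_pos: [0.5873, 0.0956, 0.0747]
ee_rot: [3.141, 0.001, -2.79]
wrist_force: [0.5, 0.2, 0.4]
width: 0.0142
```

```bash
python3 -c "
from h import *
where([20,64,76])"
```

```text
t 5.2 rack TCP mm [18.5 63.9 74.7] F [ 0.5 -0.   0.4] w 0.0142 j [ 0.07  0.25  1.45  0.    1.44 -1.86]
tool shift cm [-0.15  0.01 -0.13] turn [ 0.     0.001 -0.001]
```

Contact force is gone, so it dropped over. Backing off, lifting, and crossing to the other outer lane.

step_arm --increments "1 0 0 0 0 0; 2 0 -1 0 0 0; 2 0 -2 0 0 0; 2 0 -2 0 0 0; 2 0 -1 0 0 0"

```text
time: 5.7
tool_pos: [0.5015, 0.0639, 0.1368]
ee_rot: [-3.141, 0.002, -2.79]
wrist_force: [0.8, 0.7, 0.4]
width: 0.0143
```

step_arm --increments "2 -2 0 0 0 0; 2 -3 0 0 0 0; 2 -3 0 0 0 0; 2 -3 0 0 0 0; 1.5 -1.8 0 0 0 0"

```text
time: 6.2
tool_pos: [0.4556, -0.0905, 0.1349]
ee_rot: [-3.141, -0.0, -2.792]
wrist_force: [0.1, 0.6, 0.3]
width: 0.0142
```

```bash
python3 -c "
from h import *
where([-160,-64,54])
cv2.imwrite('pics/s3.png',cv2.convertScaleAbs(cv2.resize(snapshot('scene')[160:310,215:390],None,fx=4,fy=4)[:,:,::-1],alpha=1.3))"
```

```text
t 6.2 rack TCP mm [-169.4  -65.2  134.9] F [0.3 0.6 0.3] w 0.0142 j [-0.32 -0.08  1.68 -0.    1.54 -2.24]
tool shift cm [-0.94  0.13  8.09] turn [-0.001 -0.    -0.003]
```

View pics/s3.png

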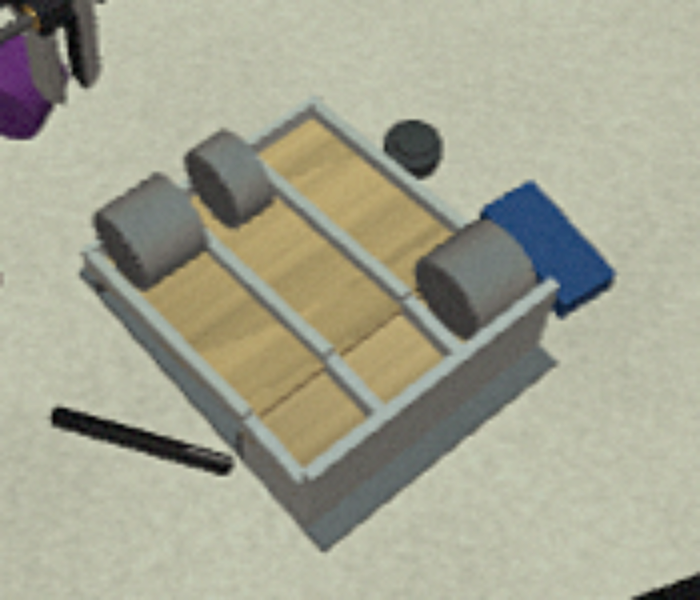

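First long offcut sits in its seat against the stop (~475,280); the short (230,178) and other long (150,230) are in place. Now the second one.

step_arm --increments "-0.2 0.1 2 0 0 0; -0.2 0 2 0 0 0; -0.2 0 2 0 0 0; -0.1 0 2 0 0 0; 0 0 0 0 0 0"

```text
time: 6.75
tool_pos: [0.4603, -0.084, 0.0518]
ee_rot: [3.137, -0.005, -2.79]
wrist_force: [-0.5, 1.2, 0.1]
width: 0.0144
```

```bash
python3 -c "
from h import *
where([-128,-64,54])"
```

```text
t 6.75 rack TCP mm [-162.7  -60.8   51.8] F [-0.1  1.3  0.1] w 0.0144 j [-0.3  -0.01  1.78  0.    1.38 -2.22]
tool shift cm [-3.47 -0.32 -0.24] turn [ 0.004 -0.005 -0.001]
```

step_arm --increments "-0.8 -0.3 -0.2 0 0 0; -0.8 0 0 0 0 0; -0.7 0 0 0 0 0; -0.5 0 0 0 0 0; -0.4 0 0 0 0 0"

```text
time: 7.25
tool_pos: [0.493, -0.0779, 0.0578]
ee_rot: [-3.141, -0.005, -2.79]
wrist_force: [-11.2, -3.7, 9.3]
width: 0.014
```

step_arm --increments "-0.6 0 -0.08 0 0 0; -0.8 0 -0.11 0 0 0; -0.8 0 -0.11 0 0 0; -0.8 0 -0.11 0 0 0; -0.8 0 -0.11 0 0 0"

```text
time: 7.75
tool_pos: [0.5281, -0.0651, 0.063]
ee_rot: [-3.141, -0.006, -2.791]
wrist_force: [-8.2, -3.1, 6.5]
width: 0.0141
```

```bash
python3 -c "
from h import *
where([20,-64,76])"
```

```text
t 7.75 rack TCP mm [-92.6 -66.4  63. ] F [-8.8 -0.1  6.5] w 0.0141 j [-0.23  0.12  1.62 -0.    1.4  -2.15]
tool shift cm [-11.25   0.26  -1.37] turn [-0.001 -0.006 -0.001]
```

step_arm --increments "-1 0.1 -0.13 0 0 0; -1 0.1 -0.13 0 0 0; -1 0 -0.13 0 0 0; -1 0 -0.13 0 0 0; -1 0 -0.13 0 0 0"

```text
time: 8.25
tool_pos: [0.5741, -0.0462, 0.0699]
ee_rot: [-3.141, -0.007, -2.791]
wrist_force: [-8.9, -3.2, 8.0]
width: 0.0142
```

step_arm --increments "-1 0 -0.13 0 0 0; -1 0 -0.13 0 0 0; -0.8 0 -0.1 0 0 0; -0.6 0 -0.08 0 0 0; -0.5 0 -0.07 0 0 0"

```text
time: 8.75
tool_pos: [0.6108, -0.0328, 0.0751]
ee_rot: [-3.141, -0.006, -2.791]
wrist_force: [-9.7, -2.6, 9.1]
width: 0.0141
```

step_arm --increments "-0.5 0 -0.06 0 0 0; -0.5 0 -0.06 0 0 0; -0.5 0 -0.05 0 0 0; -0.4 0 0 0 0 0; 0 0 0 0 0 0"

```text
time: 9.25
tool_pos: [0.6313, -0.0245, 0.0751]
ee_rot: [3.141, 0.0, -2.79]
wrist_force: [0.9, -0.4, 0.1]
width: 0.0141
```

```bash
python3 -c "
from h import *
where([20,-64,76])"
```

```text
t 9.25 rack TCP mm [ 18.3 -64.   75.1] F [ 0.7 -0.7  0.1] w 0.0141 j [-0.13  0.32  1.35  0.    1.47 -2.05]
tool shift cm [-0.17 -0.   -0.09] turn [ 0.     0.    -0.001]
```

Dropped in too. Retreating clear of the rack.

step_arm --increments "1 0 0 0 0 0; 2 0 -1 0 0 0; 2 0 -2 0 0 0; 2 0 -3 0 0 0; 2 0 -3 0 0 0"

```text
time: 9.75
tool_pos: [0.5442, -0.0562, 0.1655]
ee_rot: [3.141, -0.002, -2.79]
wrist_force: [0.6, -0.9, 0.3]
width: 0.0141
```

step_arm --increments "3 0 -2 0 0 0; 3 0 0 0 0 0; 3 0 0 0 0 0; 0 0 0 0 0 0; 0 0 0 0 0 0"

```text
time: 10.25
tool_pos: [0.4612, -0.087, 0.1856]
ee_rot: [-3.141, 0.001, -2.791]
wrist_force: [0.6, -0.6, -0.6]
width: 0.014
```

```bash
python3 - <<'E'
from h import *
where()
im=snapshot('scene'); cs=calibration('scene')
P=R.from_euler('z',YAW).apply(np.array([(.07,-.064,.074),(.07,.064,.074),(-.0895,0,.0625)]))+RK
print(((proj(cs,P)-[215,160])*4).round())
cv2.imwrite('pics/s4.png',cv2.convertScaleAbs(cv2.resize(im[160:310,215:390],None,fx=4,fy=4)[:,:,::-1],alpha=1.3))
E
```

```text
t 10.25 rack TCP mm [-162.9  -63.9  185.6] F [ 0.3 -0.8 -0.6] w 0.014 j [-0.31 -0.09  1.59  0.    1.64 -2.23]
[[314. 399.]
 [470. 279.]
 [227. 178.]]
```

View pics/s4.png

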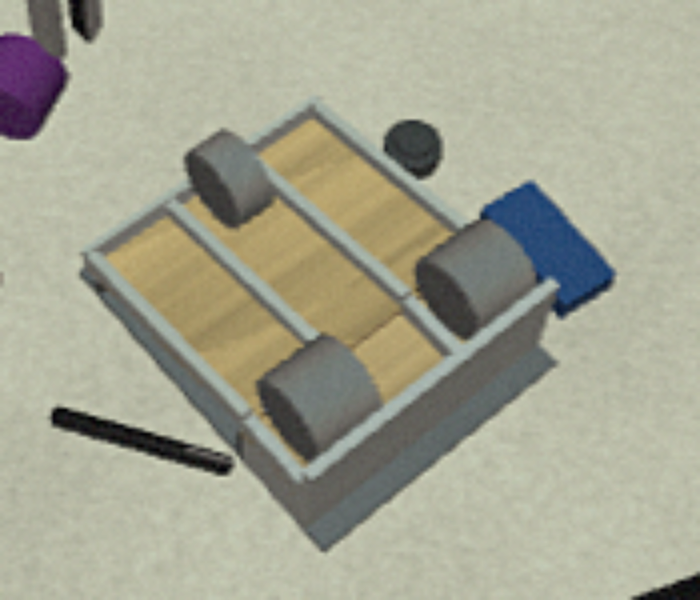

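Both long offcuts are seated at (318,397) and (475,279), against predicted (314,399) and (470,279). The short one is still at (228,178), and the marker, plug and staple box haven't moved. Handing in.

```bash
python3 -c "
from bench import *
close_job()"
```

```text
the job is handed in; nothing more can be done
```

I rolled both longer offcuts up the outer lanes with the fingertips, at 0.1 m/s or less as commanded. Each dropped over the crest into its seat, and I handed the job in after about 10 s of the 54 s allowed. No verdict was reported.

- **Seating:** in the last scene picture both long offcuts rest against the top stop. They lie within about 5 px of the predicted seat positions in the 4× crop, roughly 2–3 mm.
- **Short offcut:** it is still at its start at the low end of the middle lane, within about 1 px of the prediction.
- **Other things on the desk:** the marker, plug and staple box look unmoved. The tape, stapler, mug and reducer were outside that last crop, so I didn't recheck them. The arm passed above where the tape lies and did not go near the other three.
- **Forces:** the force readings at the end of each move stayed under about 15 N. They fell to nearly zero when each offcut dropped in, and the arm ended clear of the rack.

No check failed or disagreed.

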